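# Tip the cleaned model parts into the tub, put the tray back, shut the lid

### The job

The loose model parts on the white tray have been degreased for priming, so without touching them with the gripper, carry the tray by its grip and tip it so that all four parts slide off into the grey storage tub. Then set the empty tray back down flat and right way up on the cutting mat and let go of it, and after that shut the tub's lid fully to keep dust out. Leave the paint jar, the bottle and the foam block standing where they are.

Things in the scene. Friction and masses are not known exactly. Their poses are not given: they have to be found in the camera images.
- tray: loose white plastic parts tray like a small dustpan, about 180 g. Origin: centre of the underside of its floor; z up. Floor 130 mm long (x), 108 mm wide (y), 4 mm thick. Walls 4 mm thick, 22 mm high, at the back (x = -65 mm) and both sides (y +-53 mm at the back, +-43 mm in front); the front is open. Starts flat on the mat, front roughly towards the tub
- wheel: loose grey model road wheel, disc 26 mm across, 14 mm high with hub, about 14 g. Origin: centre of its underside as it lies on the tray
- hull: loose grey model hull, block 34 x 20 x 17 mm (x, y, z), about 24 g. Origin: centre of its underside
- turret: loose grey model turret, round, 28 mm across the foot, 13 mm high, with a stub barrel reaching 21 mm from the centre along x, about 18 g. Origin: centre of its underside
- engine: loose grey model engine, block 22 x 16 mm and 17.5 mm high, about 16 g. Origin: centre of its underside
- tub: grey plastic storage tub fixed to the table, open on top, outside 135 mm (x) x 175 mm (y) x 75 mm high, walls and floor 4 mm. Origin: centre of its underside on the table; z up. The hinge of its lid runs along the top of its +x wall (the side away from the tray)
- tub_lid (a joint): angle of the tub's lid (rad): 0 = shut flat on the rim, grows as it opens, limit 1.9; starts standing open at about 1.5 to 1.85. A stiff hinge: the lid stays where it is left
- lid_hinge (a point): middle of the lid's hinge line, at the top of the tub's +x wall; at tub x = +67.5, y = 0, z = 75.5 mm; hinge axis along tub y. The lid is a white plate about 177 mm wide, 6 mm thick, reaching 136 mm from the hinge, with its underside on the hinge plane; upright, its outer face looks to tub +x
- lid_tab (a point): outer end of the thumb tab of the lid (50 mm wide, 18 mm long, 6 mm thick), 154 mm from the hinge, mid-thickness; it overhangs the tub's -x wall when the lid is shut
- mat: green cutting mat fixed to the table, 320 mm (x) x 340 mm (y), 3 mm thick. Origin: centre of its underside
- paint_jar: bystander: small paint jar with black cap, 30 mm across, 62 mm high. Origin: centre of its underside
- thinner_bottle: bystander: clear bottle with white cap, 44 mm across, 110 mm high. Origin: centre of its underside
- foam_block: bystander: white foam block 50 x 100 x 45 mm (x, y, z). Origin: centre of its underside
- tray_grip (a point): middle of the tray's grip, at tray x = -90, y = 0, z = 33 mm: an upright white fin behind the back wall, 12 mm thick (y), 50 mm long (x = -115 to -65) and from z = 8 to 58 mm, on a low foot 30 mm wide, 4 mm high
- tray_lip (a point): middle of the tray's open front edge, at tray x = +65, y = 0, z = 4 mm (top of the floor): no wall here, parts slide off over it
Mind the look-alikes: they are no part of the job. What is shaped like the tub but brown or orange is not meant.

How it is judged:
On the way, in this order (a step that is already met when the one before it is completed fails the run):
1. all four parts lie in the tub (x of wheel in the frame of tub between -0.065 and 0.065 m and y of wheel in the frame of tub between -0.085 and 0.085 m and z of wheel in the frame of tub between -0.003 and 0.06 m and x of hull in the frame of tub between -0.065 and 0.065 m and y of hull in the frame of tub between -0.085 and 0.085 m and z of hull in the frame of tub between -0.003 and 0.06 m and x of turret in the frame of tub between -0.065 and 0.065 m and y of turret in the frame of tub between -0.085 and 0.085 m and z of turret in the frame of tub between -0.003 and 0.06 m and x of engine in the frame of tub between -0.065 and 0.065 m and y of engine in the frame of tub between -0.085 and 0.085 m and z of engine in the frame of tub between -0.003 and 0.06 m), for 0.2 s.
2. the empty tray stands flat on the mat, released (x of tray in the frame of mat between -0.16 and 0.16 m and y of tray in the frame of mat between -0.17 and 0.17 m and z of tray in the frame of mat between 0 and 0.009 m and angle between tray's own z axis and vertical below 0.06 rad and contact force between the fingers and tray below 0.2 N and linear speed of tray below 0.03 m/s), for 0.2 s.
3. the lid is shut (value of joint tub_lid below 0.05 rad), for 0.2 s.
At the end, for the whole second after the job is handed in: All four parts lie inside the tub (below its rim), the tray stands flat (within 0.06 rad), right way up, released and at rest on the mat (its origin inside the mat's outline), and the lid is shut (joint below 0.05 rad) (all of step 1 and all of step 2 and value of joint tub_lid below 0.05 rad); the robot touches nothing.
It fails at once if the gripper or arm touches a part (contact force between any of the fingers, the arm and wheel above 0.3 N or contact force between any of the fingers, the arm and hull above 0.3 N or contact force between any of the fingers, the arm and turret above 0.3 N or contact force between any of the fingers, the arm and engine above 0.3 N).
It fails at once if a bystander is moved more than 30 mm or toppled (distance of any of paint_jar, thinner_bottle, foam_block from where it was at the start of the episode above 0.03 m or angle between any of paint_jar, thinner_bottle, foam_block's own z axis and vertical above 0.5 rad).
It also fails if it takes over 69 s, if anything falls off the work surface, if the arm or the gripper's body presses on something with over 40 N, if the wrist force passes 120 N, or if a joint passes its speed limit or range.

### The arm

A 6-joint arm with a two-finger parallel gripper is mounted at the origin on the work surface. World frame = base frame: x ahead of the robot, y to its left, z up, the work surface at z = 0. Lengths are in m, angles in rad, forces in N, time in s.
With the tool pointing down it reaches from about 0.3 to 0.85 m from the base axis. Payload 5.4 kg.
Tool frame: the origin (TCP) lies at the very end of the fingers, on their centre line; the grasp point (between the pads) lies 19 mm behind it; z points along the fingers, y is the line along which they close (so a half turn about z gives the same grasp; the last joint's range is limited). The gripper opens to 85 mm and grips with 20 to 120 N. Pads are 22 mm wide; open, the fingers measure 114 mm over their backs; the gripper's body (76 mm by 85 mm) begins 54 mm behind the grasp point. The pads swing forward as they close: fully open they stand 13 mm farther back than shut.
Start: joints at [-1.478, 0.158, 1.597, -0, 1.386, -0.21], TCP at [0.171, -0.549, 0.231] pointing down, gripper open.
Joint ranges: [-2.91, 2.91], [-0.94, 2.29], [0.18, 2.7], [-1.29, 4.43], [0.17, 2.64], [-3, 3]. Speed limits (rad/s): [2.57, 2.57, 3.14, 3.14, 3.14, 3.14].

### API

Orientations are given as a unit quaternion [w, x, y, z].
In Python, from station import manip gives the robot as it stands.
- The arm moves only by the tool step_arm, never from a script. Its argument "increments" is one flat list of numbers, 6 for each row, row after row: the shift along the tool's x, y, z normalised to -1 to 1, where 1 is 0.075 m, then the turn, a rotation vector about the tool's x, y, z normalised to -1 to 1, where 1 is 60 degrees. In form: [dx, dy, dz, rx, ry, rz, dx, dy, dz, rx, ry, rz, ...]. A call has 1 to 8 rows; each row shifts and turns the commanded pose from where the row before left it, along the tool's axes as they then stand; what a row does not reach is not made up. A row lasts 1/8 s, in which the tool goes at most 62.5 mm and 10.7 degrees, less where a joint would pass 70% of its speed; a pose out of reach is approached as far as the arm can. A call with a number of a shift or a turn outside -1 to 1 is refused whole. A call with a gripper value outside its range is refused whole. "fingers" is the opening, from 0 (shut) to 1 (fully open), set as the call begins (left out, the last holds). The fingers move at their own pace and stop on an object; "squeeze" is the grip in N (left out, the last holds). Time passes only in rows, so rows that do not move let the fingers close. It gives the time, the measured TCP pose, the force, the opening and the grip force at its end, in the units of the state.
- manip.state(): the state, without advancing time (a new reading comes with each control period).
- manip.camera(name): name is "side" or "top" or "wrist"; returns the picture (480x640x3 uint8, blue, green, red); there is no depth.
- manip.calibration(name): a dict with "K" (3x3 intrinsics, pixels), "k1" (the pictures are not rectified: a ray, as slopes to the right and down, at radius r is drawn at 1 + k1 r^2 times it, then the intrinsics apply), "R" (3x3) and "t" (3): a world point X has camera coordinates R X + t. Camera axes: x right, y down, z forward; pixel columns grow to the right and rows downward; lengths in m; the calibration is good to about 2 mm. A picture is of the moment at which its call begins: read the wrist's pose just before it. calibration takes no time and is no camera call; for the wrist camera it gives the pose at the moment of the call.
- manip.hand_in(): hands the job in; it is judged then, once.
The state is a dict: "t": time; "joint_positions": joint angles; "joint_vel": joint speeds; "tau": joint torques, N m; "ee_pos": TCP position; "ee_rot": TCP orientation; "wrist_force": force on the tool from outside, world axes, zero at the start; "wrist_torque": the same for the moment, N m; "opening": opening from 0.0 (shut) to 1.0 (fully open); "finger_force": force on a finger pad.
Only numpy, scipy, OpenCV 4.12 (cv2) and the standard library are available. Lean on these libraries where they do the work, as an engineer would, in place of code of your own. Each camera call takes 0.05 s, during which the arm holds its last target. There are 200 camera calls.

## Working session

There is one attempt and no reset: what is moved stays moved. The work goes in short steps, Python scripts to look and compute and a tool call to move; the robot and the scene stay as the last step left them, time stands still between calls to the robot, and variables do not carry over. Pictures are saved under pics/ and viewed, at most 10 in all, crops included, and the job is handed in when it is done.

Besides the shell and the picture viewer there is one more tool, called after "Request:" as name(argument=value, ...) on one line, values as JSON. step_arm: Moves the arm, as the interface text tells. Its arguments: {"type":"object","properties":{"increments":{"type":"array"},"fingers":{"type":"number"},"squeeze":{"type":"number"}},"required":["increments"]}

```bash
mkdir -p pics; ls; python3 - <<'E'
from station import manip
import cv2
for n in("top","side"):
    cv2.imwrite(f"pics/{n}0.png",manip.camera(n)); c=manip.calibration(n); print(n,c)
s=manip.state();print({k:s[k] for k in("t","ee_pos","ee_rot","opening")})
E
```

```text
pics
top {'K': array([[614.06653376,   0.        , 319.59154243],
       [  0.        , 614.06653376, 234.86386474],
       [  0.        ,   0.        ,   1.        ]]), 'k1': -0.14207106254618174, 'R': array([[-2.15661023e-02, -9.99763303e-01, -2.87071516e-03],
       [-9.88756278e-01,  2.17534768e-02, -1.47945287e-01],
       [ 1.47972717e-01, -3.52165565e-04, -9.88991381e-01]]), 't': array([0.00783529, 0.4829977 , 1.21316504])}
side {'K': array([[436.50044781,   0.        , 315.81003028],
       [  0.        , 436.50044781, 231.04896272],
       [  0.        ,   0.        ,   1.        ]]), 'k1': -0.08239181234730915, 'R': array([[-0.68541539, -0.72808403, -0.00996948],
       [-0.55930776,  0.53519813, -0.63303853],
       [ 0.46624089, -0.42831835, -0.77405609]]), 't': array([0.33323823, 0.32986831, 0.67478407])}
{'t': 0.1, 'ee_pos': array([ 0.17138502, -0.54828586,  0.23039988]), 'ee_rot': array([-8.67567327e-04,  9.88558788e-01,  1.50833575e-01,  4.53578964e-05]), 'opening': 0.9977917561428603}
```

View pics/top0.png

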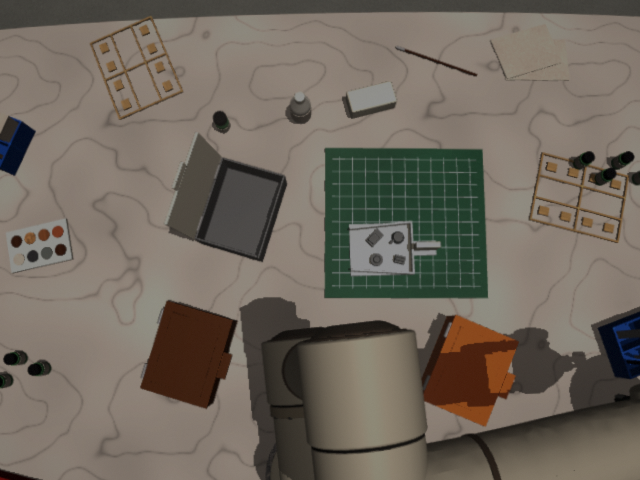

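View pics/side0.png

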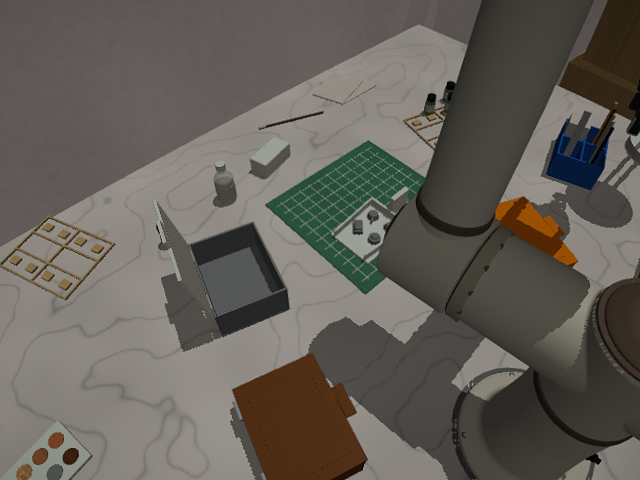

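The top view shows the tray at about (382,248) with its fin at (427,246) and its front pointing left, world +y. The grey tub is at (242,208) with the lid hinge on its left, the bottle at (300,107), the jar at (221,121) and the foam at (371,98). The side view agrees.

```bash
cat > h.py <<'E'
import numpy as np, cv2
from station import manip
from scipy.spatial.transform import Rotation as Ro
def norm(c,p):
    K=c["K"]; d=((np.asarray(p,float).reshape(-1,2))-K[:2,2])/[K[0,0],K[1,1]]
    u=d.copy()
    for _ in range(20): u=d/(1+c["k1"]*(u**2).sum(1,keepdims=True))
    return u
def ray(c,p):
    u=norm(c,p); R=c["R"]; d=np.c_[u,np.ones(len(u))]@R; return -R.T@c["t"],d
def onz(c,p,z):
    o,d=ray(c,p); return o+d*((z-o[2])/d[:,2:])
def proj(c,X):
    X=np.asarray(X,float).reshape(-1,3)@c["R"].T+c["t"]; s=X[:,:2]/X[:,2:]
    s=s*(1+c["k1"]*(s**2).sum(1,keepdims=True)); return s*[c["K"][0,0],c["K"][1,1]]+c["K"][:2,2]
def tool():
    s=manip.state(); q=s["ee_rot"]; return s,np.array(s["ee_pos"]),Ro.from_quat([q[1],q[2],q[3],q[0]])
def inc(T,Rm=None):
    "world target -> total increments (shift units, turn units) in present tool axes"
    s,p,R=tool(); a=R.inv().apply(np.array(T)-p)/.075
    b=np.zeros(3) if Rm is None else (R.inv()*Rm).as_rotvec()/(np.pi/3)
    return np.round(a,3),np.round(b,3)
E
python3 - <<'E'
from h import *
im=cv2.imread("pics/top0.png"); c=manip.calibration("top")
a=cv2.resize(im[210:290,335:455],None,fx=5,fy=5,interpolation=cv2.INTER_CUBIC)[:400]
b=cv2.resize(im[130:270,160:300],None,fx=4.2,fy=4.2,interpolation=cv2.INTER_CUBIC)
cv2.imwrite("pics/tray.png",a); cv2.imwrite("pics/tub.png",b)
hsv=cv2.cvtColor(im,cv2.COLOR_BGR2HSV)
m=cv2.inRange(hsv,(60,90,30),(95,255,255)); m=cv2.morphologyEx(m,cv2.MORPH_CLOSE,np.ones((9,9)))
cs,_=cv2.findContours(m,0,2); k=max(cs,key=cv2.contourArea); box=cv2.boxPoints(cv2.minAreaRect(k)); print(box, onz(c,box,.003))
# tub rough corners at rim
print(onz(c,[(286,176),(263,260),(198,239),(218,158)],.075))
print("jar,bottle,foam",onz(c,[(221,113)],.062),onz(c,[(299,97)],.11),onz(c,[(371,95)],.045))
E
```

```text
[[326. 149.]
 [486. 149.]
 [486. 296.]
 [326. 296.]] [[ 0.67334985 -0.02040784  0.003     ]
 [ 0.66766446 -0.36630678  0.003     ]
 [ 0.35175451 -0.34613824  0.003     ]
 [ 0.36034374 -0.01315276  0.003     ]]
[[0.59783778 0.0620032  0.075     ]
 [0.42981695 0.1093629  0.075     ]
 [0.47422579 0.23821739 0.075     ]
 [0.63877175 0.19922381 0.075     ]]
jar,bottle,foam [[0.7390643  0.19617608 0.062     ]] [[0.7507961  0.03239875 0.11      ]] [[ 0.77742854 -0.11748249  0.045     ]]
```

View pics/tray.png

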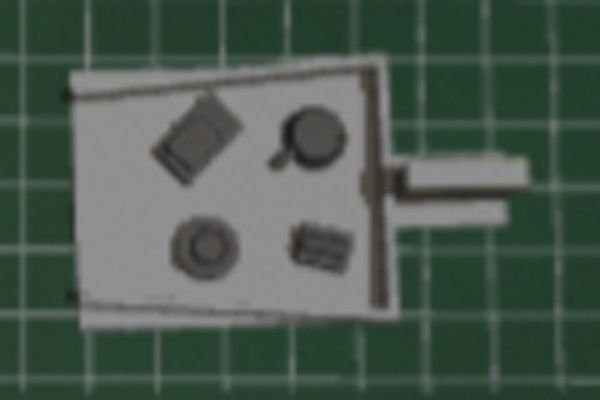

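View pics/tub.png

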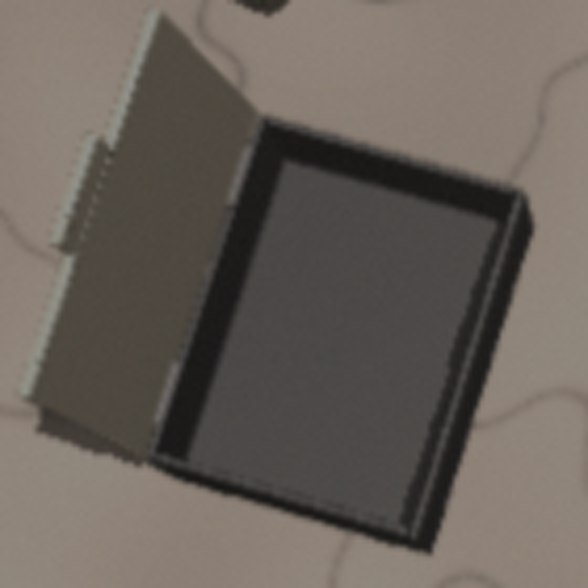

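The tray crop shows the fin top from (405,173) to (528,172), about 12 mm wide. The parts lie at wheel (205,247), hull (198,140), turret (312,137) and engine (322,247), all clear of the lip. In the tub crop the rim corners are about (265,118), (522,190), (415,535) and (152,458). The lid tab is at (80,190).

```bash
python3 - <<'E'
from h import *
c=manip.calibration("top")
T=lambda l:np.array(l)/5+[334.6,209.6]
B=lambda l:np.array(l)/4.2+[159.6,129.6]
P=onz(c,B([(265,118),(522,190),(415,535),(152,458)]),.075); print("rim",P.round(4),[np.linalg.norm(P[i]-P[i-1]).round(4) for i in range(4)])
print("ctr",P.mean(0).round(4), "x axis", ((P[0]+P[3])-(P[1]+P[2])).round(4)/2)
F=onz(c,T([(405,175),(528,172)]),.061); print("fin",F.round(4),np.linalg.norm(F[0]-F[1]))
L=onz(c,T([(72,84),(80,318)]),.027); print("front wall tops",L.round(4),L.mean(0).round(4),np.linalg.norm(L[0]-L[1]))
print("tab/lid", B([(155,10),(25,395)]))
# lid angle: intersect ray of lid free corners w/ vertical plane through hinge corner perpendicular to hinge
ax=((P[0]+P[3])-(P[1]+P[2]));ax/=np.linalg.norm(ax); y=np.array([-ax[1],ax[0],0])
o,d=ray(c,B([(155,10),(25,395)]))
for i,h in enumerate((P[0],P[3])):
    t=((h-o)@y)/(d[i]@y); X=o+d[i]*t; r=X-h; print("lid corner",X.round(4),"r",np.linalg.norm(r).round(4),"open ang",np.arctan2(r[2],-r@ax).round(3))
E
```

```text
rim [[0.6391 0.1897 0.075 ]
 [0.6003 0.0662 0.075 ]
 [0.436  0.1183 0.075 ]
 [0.475  0.2427 0.075 ]] [np.float64(0.1725), np.float64(0.1294), np.float64(0.1724), np.float64(0.1303)]
ctr [0.5376 0.1542 0.075 ] x axis [0.03895 0.1239  0.     ]
fin [[ 0.4555 -0.1937  0.061 ]
 [ 0.4555 -0.2432  0.061 ]] 0.049572522455970915
front wall tops [[ 0.5006 -0.0634  0.027 ]
 [ 0.4043 -0.064   0.027 ]] [ 0.4525 -0.0637  0.027 ] 0.0963553971910186
tab/lid [[196.5047619  131.98095238]
 [165.55238095 223.64761905]]
lid corner [0.6468 0.2141 0.2207] r 0.1479 open ang 1.745
lid corner [0.4838 0.2706 0.2058] r 0.134 open ang 1.791
```

The measurements agree with the given sizes: tub rim 130×172 mm, fin 50 mm, lip to grip 155 mm. Next I plan the approach, with the tool leaning back 25° behind the fin.

```bash
cat >> h.py <<'E'
U0=np.array([-.02,1,0]); U0/=np.linalg.norm(U0); Z=np.array([0,0,1.])
G0=np.array([.4555,-.2205,.043])   # grasp point on fin
def ori(u,b):
    "tool leaning back by b deg (tool z = forward*sin b - up*cos b)"
    b=np.radians(b); z=u*np.sin(b)-Z*np.cos(b); x=u*np.cos(b)+Z*np.sin(b)
    return Ro.from_matrix(np.c_[x,np.cross(z,x),z])
E
python3 - <<'E'
from h import *
c=manip.calibration("top")
print("orange",onz(c,[(440,320),(518,345),(485,425),(424,395),(512,382)],.075).round(3))
O=ori(U0,25); T=G0+O.as_matrix()[:,2]*(.019-.13)
print("target",T.round(3)); print(inc([T[0],-.549,.25])[0],inc(T,O))
s,p,R=tool(); d=O.inv().apply(T-np.array([T[0],-.549,.25]))/.075; print("after turn",d.round(3))
E
```

```text
orange [[ 0.305 -0.233  0.075]
 [ 0.251 -0.386  0.075]
 [ 0.1   -0.313  0.075]
 [ 0.162 -0.197  0.075]
 [ 0.18  -0.37   0.075]]
target [ 0.456 -0.267  0.144]
[ 3.625  1.142 -0.262] (array([ 4.744, -2.439,  1.163]), array([ 0.267,  0.356, -1.209]))
after turn [2.803 0.075 2.872]
```

Request:
step_arm(increments=[0.6, 0.19, -0.044, 0, 0, 0, 0.6, 0.19, -0.044, 0, 0, 0, 0.6, 0.19, -0.044, 0, 0, 0, 0.6, 0.19, -0.044, 0, 0, 0, 0.6, 0.19, -0.044, 0, 0, 0, 0.6, 0.19, -0.044, 0, 0, 0], fingers=1, squeeze=100)

```text
t: 0.85
ee_pos: [0.456, -0.5495, 0.2505]
ee_rot: [-0.0, 0.989, 0.151, -0.0]
wrist_force: [-0.2, -0.1, 0.9]
opening: 1.001
finger_force: 0.0
```

Request:
step_arm(increments=[0, 0, 0, 0.033, 0.0445, -0.151, 0, 0, 0, 0.033, 0.0445, -0.151, 0, 0, 0, 0.033, 0.0445, -0.151, 0, 0, 0, 0.033, 0.0445, -0.151, 0, 0, 0, 0.033, 0.0445, -0.151, 0, 0, 0, 0.033, 0.0445, -0.151, 0, 0, 0, 0.033, 0.0445, -0.151, 0, 0, 0, 0.033, 0.0445, -0.151])

```text
t: 1.85
ee_pos: [0.4543, -0.5499, 0.2503]
ee_rot: [-0.154, 0.682, 0.698, 0.152]
wrist_force: [0.3, -0.5, 0.1]
opening: 0.996
finger_force: 0.0
```

Request:
step_arm(increments=[0.467, 0.01, 0.48, 0, 0, 0, 0.467, 0.01, 0.48, 0, 0, 0, 0.467, 0.01, 0.48, 0, 0, 0, 0.467, 0.01, 0.48, 0, 0, 0, 0.467, 0.01, 0.48, 0, 0, 0, 0, 0, 0, 0, 0, 0, 0, 0, 0, 0, 0, 0])

```text
t: 2.72
ee_pos: [0.4546, -0.316, 0.1615]
ee_rot: [-0.152, 0.684, 0.697, 0.151]
wrist_force: [0.2, -0.5, 0.3]
opening: 1.002
finger_force: 0.0
```

```bash
python3 - <<'E'
from h import *
c=manip.calibration("wrist"); im=manip.camera("wrist"); cv2.imwrite("pics/w1.png",im)
O=ori(U0,25); T=G0+O.as_matrix()[:,2]*(.019-.13)
s,p,R=tool(); print(p,s["joint_positions"],s["t"],inc(T,O)); 
print(proj(c,[G0,G0+[0,0,.018],[.4555,-.1937,.061],[.4555,-.2432,.061]]).round(0))
E
```

```text
[ 0.454793   -0.31681467  0.16192865] [-0.96186153  0.39983949  1.50217995  0.23788342  1.60196706 -1.01615695] 2.775 (array([0.496, 0.033, 0.497]), array([ 0.004,  0.005, -0.001]))
[[322. 168.]
 [322. 160.]
 [323. 121.]
 [322. 193.]]
```

View pics/w1.png

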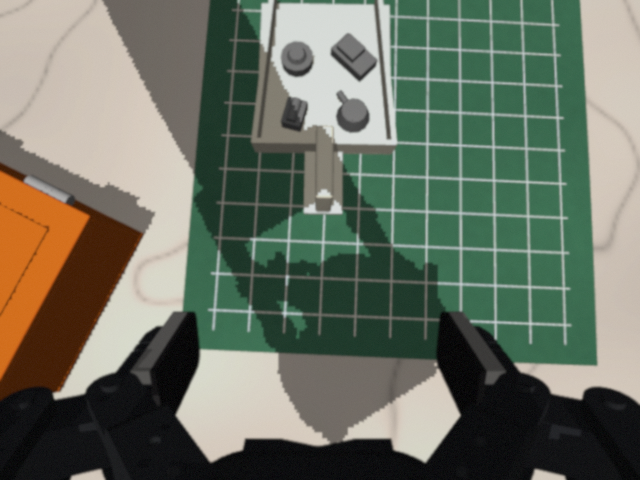

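The wrist picture shows the fin top from (323,127) to (323,195). I predicted (323,121) and (322,193), so the fin pose holds to about 2 mm. I move in, grip, and check.

Request:
step_arm(increments=[0.25, 0.016, 0.25, 0, 0, 0, 0.25, 0.016, 0.25, 0, 0, 0, 0, 0, 0.4, 0, 0, 0, 0, 0, 0.4, 0, 0, 0, 0, 0, 0.4, 0, 0, 0, 0, 0, 0.33, 0, 0, 0, 0, 0, 0.2, 0, 0, 0, 0, 0, 0, 0, 0, 0])

```text
t: 3.78
ee_pos: [0.4552, -0.2115, 0.0248]
ee_rot: [-0.153, 0.684, 0.697, 0.151]
wrist_force: [0.2, 0.5, 0.8]
opening: 0.997
finger_force: 0.0
```

Request:
step_arm(increments=[0, 0, 0, 0, 0, 0, 0, 0, 0, 0, 0, 0, 0, 0, 0, 0, 0, 0, 0, 0, 0, 0, 0, 0, 0, 0, 0, 0, 0, 0, 0, 0, 0, 0, 0, 0, 0, 0, 0, 0, 0, 0], fingers=0, squeeze=100)

```text
t: 4.65
ee_pos: [0.4556, -0.2114, 0.0257]
ee_rot: [-0.152, 0.684, 0.697, 0.151]
wrist_force: [0.6, -0.6, 5.7]
opening: 0.128
finger_force: 97.7
```

```bash
python3 - <<'E'
from h import *
O=ori(U0,25); T=G0+O.as_matrix()[:,2]*.019
s,p,R=tool(); print(p,T,s["wrist_force"],s["opening"],s["finger_force"],s["t"],inc(T,O)); print(R.as_matrix().round(4))
# dump plan
ut=np.array([.03895,.1239,0]);ut/=np.linalg.norm(ut)
C=np.array([.5376,.1542,0])
# rigid: grasp rel tray in tray axes (forward,up) from lip; lift pose then dump pose
g=R.inv()
tray_pitch=0
rel=p-np.array([.4525,-.0637,.007]); f=rel@U0; h=rel[2]; print("tcp rel lip fwd,up",f,h)
for pit in(-6,0,30,55):
    for lx,lz,name in((-.04,.085,"dump"),(-.045,.14,"hover")):
        a=np.radians(pit); lip=C+ut*lx+Z*lz
        tcp=lip+ut*(f*np.cos(a)+h*np.sin(a))+Z*(-f*np.sin(a)+h*np.cos(a))
        print(pit,name,tcp.round(4),ori(ut,25-pit).as_matrix()[:,2].round(3))
E
```

```text
[ 0.45561522 -0.21138873  0.0256605 ] [ 0.45533944 -0.21247186  0.02578015] [ 0.55097829 -0.59773128  5.7428356 ] 0.12829929448470678 97.65239238739014 4.65 (array([-0.012, -0.004, -0.007]), array([ 0.003,  0.003, -0.001]))
[[-0.0173  0.9998 -0.0048]
 [ 0.9077  0.0177  0.4194]
 [ 0.4194  0.0029 -0.9078]]
tcp rel lip fwd,up -0.14772149079145228 0.018660500153880353
-6 dump [ 0.481  -0.026   0.0881] [ 0.154  0.491 -0.857]
-6 hover [ 0.4795 -0.0307  0.1431] [ 0.154  0.491 -0.857]
0 dump [ 0.4813 -0.0249  0.1037] [ 0.127  0.403 -0.906]
0 hover [ 0.4798 -0.0297  0.1587] [ 0.127  0.403 -0.906]
30 dump [0.49   0.0029 0.175 ] [-0.026 -0.083 -0.996]
30 hover [ 0.4885 -0.0019  0.23  ] [-0.026 -0.083 -0.996]
55 dump [0.5048 0.0498 0.2167] [-0.15  -0.477 -0.866]
55 hover [0.5033 0.045  0.2717] [-0.15  -0.477 -0.866]
```

The grip holds at opening 0.13 with 98 N. I lift gently and add a little nose-up.

Request:
step_arm(increments=[0.04, 0, -0.09, 0, 0, 0, 0.07, 0, -0.15, 0, 0, 0, 0.084, 0, -0.18, 0, 0, 0, 0.084, 0, -0.18, 0, 0.04, 0, 0.09, 0, -0.18, 0, 0.04, 0, 0.1, 0, -0.18, 0, 0.04, 0, 0.1, 0, -0.17, 0, 0, 0, 0.05, 0, -0.08, 0, 0, 0])

```text
t: 5.65
ee_pos: [0.4554, -0.2122, 0.1285]
ee_rot: [-0.195, 0.673, 0.686, 0.194]
wrist_force: [-0.4, 0.2, -2.4]
opening: 0.126
finger_force: 97.5
```

```bash
python3 - <<'E'
from h import *
im=manip.camera("side"); cv2.imwrite("pics/s1.png",im[100:340,220:500].repeat(2,0).repeat(2,1))
ut=np.array([.03895,.1239,0]);ut/=np.linalg.norm(ut); O=ori(ut,25+7)
s,p,R=tool(); print(p,s["wrist_force"],s["finger_force"],R.as_matrix()[:,2].round(3))
print("shift first (old axes)",inc([.480,-.03,.165],O))
E
```

```text
[ 0.4555992  -0.21226922  0.12898494] [ 0.71154975 -1.17281082 -2.39462635] 97.48685717582703 [-0.006  0.528 -0.849]
shift first (old axes) (array([2.311, 0.371, 0.873]), array([-0.16 ,  0.001,  0.263]))
```

View pics/s1.png

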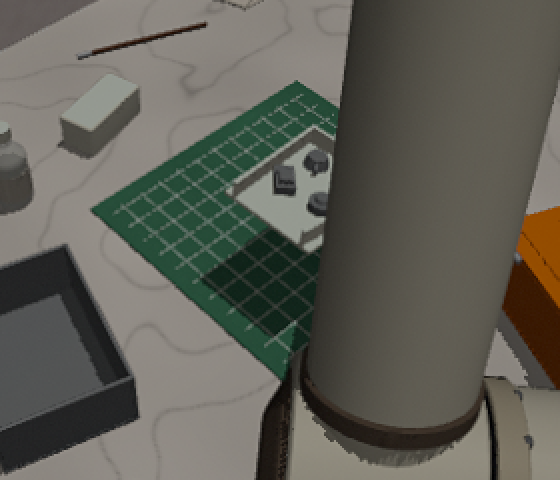

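The parts are still on the tray and the tray is nearly level. I carry it slowly towards the tub, then yaw.

Request:
step_arm(increments=[0.08, 0.013, 0.03, 0, 0, 0, 0.14, 0.023, 0.053, 0, 0, 0, 0.18, 0.03, 0.068, 0, 0, 0, 0.2, 0.032, 0.076, 0, 0, 0, 0.2, 0.032, 0.076, 0, 0, 0, 0.2, 0.032, 0.076, 0, 0, 0, 0.2, 0.032, 0.076, 0, 0, 0, 0.2, 0.032, 0.076, 0, 0, 0])

```text
t: 6.7
ee_pos: [0.4701, -0.1003, 0.1494]
ee_rot: [-0.196, 0.673, 0.686, 0.194]
wrist_force: [-0.2, 0.4, -2.4]
opening: 0.128
finger_force: 97.4
```

Request:
step_arm(increments=[0.2, 0.032, 0.076, 0, 0, 0, 0.2, 0.032, 0.076, 0, 0, 0, 0.2, 0.032, 0.076, 0, 0, 0, 0.17, 0.028, 0.064, 0, 0, 0, 0.1, 0.015, 0.038, 0, 0, 0, 0.04, 0.007, 0.015, 0, 0, 0, 0, 0, 0, -0.01, 0, 0.017, 0, 0, 0, -0.02, 0, 0.033])

```text
t: 7.7
ee_pos: [0.4797, -0.03, 0.1633]
ee_rot: [-0.19, 0.695, 0.664, 0.2]
wrist_force: [-0.9, 1.0, -2.6]
opening: 0.127
finger_force: 97.3
```

Request:
step_arm(increments=[0, 0, 0, -0.024, 0, 0.039, 0, 0, 0, -0.024, 0, 0.039, 0, 0, 0, -0.024, 0, 0.039, 0, 0, 0, -0.024, 0, 0.039, 0, 0, 0, -0.02, 0, 0.033, 0, 0, 0, -0.014, 0, 0.024, 0, 0, 0, 0, 0, 0])

```text
t: 8.57
ee_pos: [0.4795, -0.0295, 0.1634]
ee_rot: [-0.164, 0.775, 0.568, 0.222]
wrist_force: [0.7, 0.6, -2.5]
opening: 0.126
finger_force: 97.4
```

```bash
python3 - <<'E'
from h import *
im=manip.camera("top"); im2=manip.camera("side")
cv2.imwrite("pics/t2.png",np.hstack([cv2.resize(im[110:290,150:450],None,fx=1.3,fy=1.3),cv2.resize(im2[100:360,120:400],None,fx=1.3,fy=1.3)[:234]]))
ut=np.array([.03895,.1239,0]);ut/=np.linalg.norm(ut)
s,p,R=tool(); print(s["t"],p,s["wrist_force"],s["finger_force"],inc([.480,-.03,.165],ori(ut,32)))
# rows for dump: nose-up 7 -> pitch 58, lip path
C=np.array([.5376,.1542,0]); f,h=-.1477,.0187
pit=np.array([-7,0,8,16,24,32,40,48,56,60]); lz=np.interp(pit,[-7,30,60],[.15,.09,.085])
prev=None
for a,z in zip(np.radians(pit),lz):
    tcp=C-ut*.04+Z*z+ut*(f*np.cos(a)+h*np.sin(a))+Z*(-f*np.sin(a)+h*np.cos(a)); O=ori(ut,25-np.degrees(a))
    if prev is not None: print((prev[1].inv().apply(tcp-prev[0])/.075).round(3),((prev[1].inv()*O).as_rotvec()/(np.pi/3)).round(3),tcp.round(3))
    else: print(inc(tcp,O))
    prev=(tcp,O)
E
```

```text
8.675 [ 0.47963212 -0.02962212  0.16343026] [ 0.36394428  0.13682176 -2.56475605] 97.43247985839844 (array([ 0.008,  0.006, -0.02 ]), array([-0.002, -0.   , -0.001]))
(array([-0.047,  0.003,  0.173]), array([-0.002, -0.   , -0.001]))
[ 0.061 -0.    -0.068] [ 0.    -0.117 -0.   ] [ 0.481 -0.025  0.157]
[ 0.091  0.    -0.067] [ 0.    -0.133  0.   ] [ 0.483 -0.021  0.165]
[ 0.113  0.    -0.058] [-0.    -0.133  0.   ] [ 0.485 -0.014  0.171]
[ 0.137  0.    -0.053] [ 0.    -0.133 -0.   ] [ 0.487 -0.005  0.177]
[ 0.161 -0.    -0.089] [ 0.    -0.133  0.   ] [0.491 0.006 0.184]
[ 0.166  0.    -0.206] [ 0.    -0.133 -0.   ] [0.495 0.02  0.198]
[ 0.168 -0.    -0.206] [ 0.    -0.133  0.   ] [0.5   0.035 0.209]
[ 0.171 -0.    -0.207] [-0.    -0.133 -0.   ] [0.505 0.052 0.219]
[ 0.082  0.    -0.107] [ 0.    -0.067  0.   ] [0.508 0.061 0.222]
```

View pics/t2.png

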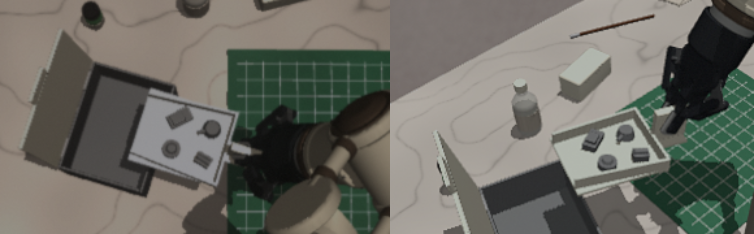

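The top view shows the lip past the tub's near wall and centred, with all four parts on the tray and in line with the tub. I tip it now.

Request:
step_arm(increments=[-0.02, 0, 0.09, 0, 0, 0, -0.02, 0, 0.08, 0, 0, 0, 0.06, 0, -0.07, 0, -0.117, 0, 0.09, 0, -0.067, 0, -0.133, 0, 0.113, 0, -0.058, 0, -0.133, 0, 0.137, 0, -0.053, 0, -0.133, 0, 0.161, 0, -0.09, 0, -0.133, 0, 0.166, 0, -0.206, 0, -0.133, 0])

```text
t: 9.68
ee_pos: [0.4947, 0.0207, 0.1978]
ee_rot: [0.077, 0.799, 0.587, -0.107]
wrist_force: [-0.4, 0.1, -3.2]
opening: 0.127
finger_force: 97.5
```

Request:
step_arm(increments=[0.168, 0, -0.206, 0, -0.133, 0, 0.17, 0, -0.207, 0, -0.133, 0, 0.08, 0, -0.107, 0, -0.067, 0, 0, 0, 0, 0, 0, 0, 0, 0, 0, 0, 0, 0, 0, 0, 0, 0, 0, 0, 0, 0, 0, 0, 0, 0])

```text
t: 10.55
ee_pos: [0.5081, 0.0603, 0.2234]
ee_rot: [0.176, 0.769, 0.564, -0.242]
wrist_force: [-0.7, 0.4, -1.5]
opening: 0.127
finger_force: 97.5
```

```bash
python3 - <<'E'
from h import *
im=manip.camera("top"); im2=manip.camera("side")
cv2.imwrite("pics/t3.png",np.hstack([cv2.resize(im[110:290,150:350],None,fx=2,fy=2),cv2.resize(im2[140:380,120:370],None,fx=1.5,fy=1.5)]))
s,p,R=tool(); print(s["t"],p,s["wrist_force"],s["finger_force"],R.as_matrix().round(3),s["joint_positions"])
E
```

```text
10.65 [0.5081167  0.06049608 0.22331445] [-0.70155893  0.3977763  -1.54619962] 97.5372326374054 [[ 0.246  0.954 -0.173]
 [ 0.783 -0.301 -0.545]
 [-0.571 -0.002 -0.821]] [ 0.1847674   0.28715587  1.57326801 -0.52787576  1.59526373  0.5619479 ]
```

View pics/t3.png

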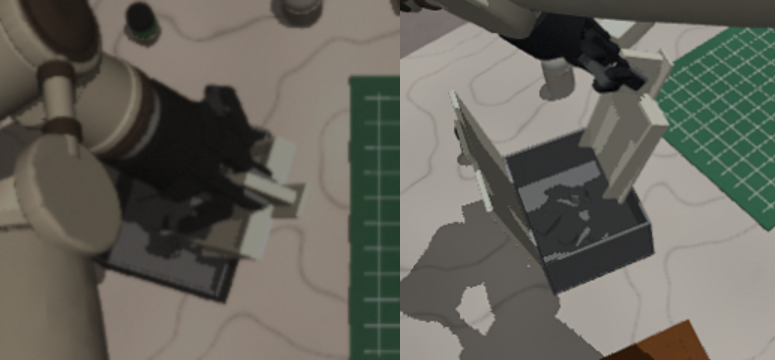

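The side view shows an empty, steeply tipped tray with the parts in the tub, and the wrist load dropped by about 1 N. I level the tray and carry it back, then check the tub.

```bash
python3 - <<'E'
from h import *
s,p,R=tool(); ut=np.array([.03895,.1239,0]);ut/=np.linalg.norm(ut)
P1=p+[0,0,.04]-ut*.02; print("A",inc(P1,R))
O=ori(ut,25); print("turnB",inc(P1,O)); 
# turn in 8 rows with retreat 0.09 total along -ut
n=8; rv=(R.inv()*O).as_rotvec()
for i in range(n):
    Ri=R*Ro.from_rotvec(rv*i/n); print((Ri.inv().apply(-ut*.1/n)/.075).round(3),end=" ")
P2=P1-ut*.1; P3=np.array([.4556,-.2114,.10]); print("\nC",(O.inv().apply(P3-P2)/.075).round(3),P2)
O0=ori(U0,25.1); print("D",((O.inv()*O0).as_rotvec()/(np.pi/3)).round(3))
E
```

```text
A (array([-0.524, -0.001, -0.285]), array([0., 0., 0.]))
turnB (array([-0.524, -0.001, -0.285]), array([-0.002,  0.997, -0.001]))
[-0.137  0.     0.095] [-0.148  0.     0.077] [-0.157  0.     0.057] [-0.163  0.     0.036] [-0.166  0.     0.014] [-0.167  0.    -0.007] [-0.164  0.    -0.029] [-0.159  0.    -0.05 ] 
C [-2.795  0.419  1.099] [ 0.4721291  -0.05398052  0.26331445]
D [ 0.131  0.002 -0.281]
```

Request:
step_arm(increments=[-0.26, 0, -0.14, 0, 0, 0, -0.26, 0, -0.14, 0, 0, 0])

```text
t: 10.9
ee_pos: [0.5022, 0.041, 0.2646]
ee_rot: [0.177, 0.769, 0.565, -0.242]
wrist_force: [0.0, -0.7, -1.3]
opening: 0.128
finger_force: 97.6
```

Request:
step_arm(increments=[-0.137, 0, 0.095, 0, 0.125, 0, -0.148, 0, 0.077, 0, 0.125, 0, -0.157, 0, 0.057, 0, 0.125, 0, -0.163, 0, 0.036, 0, 0.125, 0, -0.166, 0, 0.014, 0, 0.125, 0, -0.167, 0, -0.007, 0, 0.125, 0, -0.164, 0, -0.029, 0, 0.125, 0, -0.16, 0, -0.05, 0, 0.125, 0])

```text
t: 11.9
ee_pos: [0.472, -0.0553, 0.2647]
ee_rot: [-0.128, 0.786, 0.578, 0.177]
wrist_force: [-0.3, 0.7, -2.3]
opening: 0.129
finger_force: 97.6
```

Request:
step_arm(increments=[-0.47, 0.07, 0.183, 0, 0, 0, -0.47, 0.07, 0.183, 0, 0, 0, -0.47, 0.07, 0.183, 0, 0, 0, -0.47, 0.07, 0.183, 0, 0, 0, -0.47, 0.07, 0.183, 0, 0, 0, -0.44, 0.07, 0.183, 0, 0, 0, 0, 0, 0, 0.066, 0.001, -0.14, 0, 0, 0, 0.065, 0.001, -0.141])

```text
t: 12.9
ee_pos: [0.4554, -0.2125, 0.1003]
ee_rot: [-0.156, 0.681, 0.699, 0.152]
wrist_force: [0.3, 1.0, -0.7]
opening: 0.131
finger_force: 97.8
```

```bash
python3 - <<'E'
from h import *
im=manip.camera("top"); im2=manip.camera("side")
cv2.imwrite("pics/t4.png",np.hstack([cv2.resize(im[110:290,150:450],None,fx=1.5,fy=1.5)[:,:450],cv2.resize(im2[140:360,150:430],None,fx=1.25,fy=1.25)[:270]]))
s,p,R=tool(); O=ori(U0,25.1); print(s["t"],p,s["wrist_force"],inc([.4556,-.2114,.0265],O),O.inv().apply([0,0,-.0735])/.075)
E
```

```text
13.0 [ 0.45664037 -0.2121126   0.10048607] [-0.32446702  0.73707811 -2.17232176] (array([-0.409, -0.015,  0.898]), array([0.   , 0.   , 0.002])) [-4.15715434e-01  5.44009282e-17  8.87457423e-01]
```

View pics/t4.png

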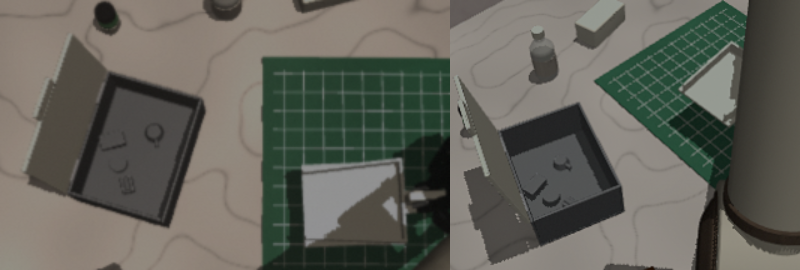

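The tub holds all four parts: hull (112,140), turret (155,130), wheel (118,165) and engine (127,185). The tray is empty and over the mat. I lower it.

Request:
step_arm(increments=[-0.08, 0, 0.18, 0, 0, 0, -0.08, 0, 0.18, 0, 0, 0, -0.08, 0, 0.18, 0, 0, 0, -0.08, 0, 0.17, 0, 0, 0, -0.06, 0, 0.12, 0, 0, 0, -0.03, 0, 0.06, 0, 0, 0, 0, 0, 0, 0, 0, 0])

```text
t: 13.88
ee_pos: [0.4558, -0.2099, 0.0259]
ee_rot: [-0.156, 0.683, 0.697, 0.153]
wrist_force: [-1.8, 1.0, 1.6]
opening: 0.126
finger_force: 98.0
```

```bash
python3 - <<'E'
from h import *
s,p,R=tool(); O=ori(U0,25.1); print(s["t"],p,s["wrist_force"],s["wrist_torque"],inc([.4556,-.2114,.0257],O))
E
```

```text
13.875 [ 0.4558197  -0.20993533  0.02591775] [-1.75150527  1.04049417  1.58597257] [-0.1381018   0.16876396  0.01847538] (array([-0.019, -0.003, -0.006]), array([-0.001, -0.003,  0.   ]))
```

The tray has touched down (+1.6 N). I release and back out along the fingers.

Request:
step_arm(increments=[0, 0, 0, 0, 0, 0, 0, 0, 0, 0, 0, 0, 0, 0, 0, 0, 0, 0, 0, 0, 0, 0, 0, 0, 0, 0, 0, 0, 0, 0, 0, 0, 0, 0, 0, 0], fingers=1)

```text
t: 14.62
ee_pos: [0.4556, -0.2097, 0.0255]
ee_rot: [-0.157, 0.683, 0.697, 0.153]
wrist_force: [0.3, 0.1, -0.4]
opening: 0.997
finger_force: 0.0
```

Request:
step_arm(increments=[0, 0, -0.2, 0, 0, 0, 0, 0, -0.4, 0, 0, 0, 0, 0, -0.6, 0, 0, 0, 0, 0, -0.6, 0, 0, 0, 0, 0, -0.6, 0, 0, 0, 0, 0, -0.6, 0, 0, 0])

```text
t: 15.38
ee_pos: [0.4576, -0.3068, 0.2315]
ee_rot: [-0.156, 0.683, 0.697, 0.153]
wrist_force: [0.1, -0.7, -0.6]
opening: 0.999
finger_force: 0.0
```

```bash
python3 - <<'E'
from h import *
im=manip.camera("wrist"); cv2.imwrite("pics/w5.png",im)
c=manip.calibration("wrist")
m=cv2.inRange(im,(150,150,150),(255,255,255))
ut=np.array([.03895,.1239,0]);ut/=np.linalg.norm(ut)
s,p,R=tool(); print(s["t"],p,s["finger_force"],proj(c,[[.4555,-.1937,.061],[.4555,-.2432,.061],[.4525,-.0637,.007]]).round(0))
# travel: up & over to behind the lid, tool down with x along ut
H=np.array([.557,.218,.0755]); O=ori(ut,0)
A=np.array([p[0],p[1],.32]); B=H+ut*.14+[0,0,.245]; Cc=H+ut*.14+[0,0,.065]
print("up",inc(A)); print("turn",inc(A,O)[1]); print("over",(O.inv().apply(B-A)/.075).round(3),"down",(O.inv().apply(Cc-B)/.075).round(3),B,Cc)
E
```

```text
15.425 [ 0.45903626 -0.31082007  0.23737171] 0.0 [[316. 163.]
 [314. 221.]
 [315.  57.]]
up (array([ 0.46 ,  0.006, -1.001]), array([0., 0., 0.]))
turn [-0.061 -0.409  0.305]
over [ 8.985e+00 -8.680e-01 -7.000e-03] down [0.  0.  2.4] [0.59898553 0.35155604 0.3205    ] [0.59898553 0.35155604 0.1405    ]
```

View pics/w5.png

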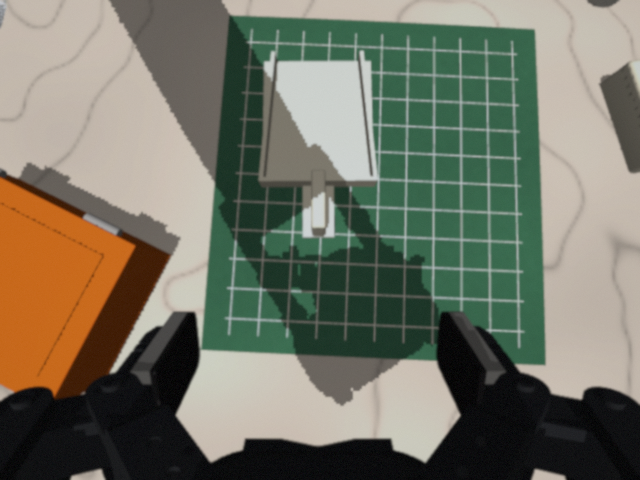

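The tray lies flat on the mat, with its lip and fin near where they were. The fingers are clear. Now I go over the tub to behind the lid with the fingers shut.

Request:
step_arm(increments=[0.23, 0, -0.5, 0, 0, 0, 0.23, 0, -0.5, 0, 0, 0, 0, 0, 0, -0.0153, -0.102, 0.0763, 0, 0, 0, -0.0153, -0.102, 0.0763, 0, 0, 0, -0.0153, -0.102, 0.0763, 0, 0, 0, -0.0153, -0.102, 0.0763], fingers=0, squeeze=60)

```text
t: 16.18
ee_pos: [0.4575, -0.307, 0.3129]
ee_rot: [-0.004, 0.807, 0.591, -0.0]
wrist_force: [-0.1, 0.1, -0.6]
opening: -0.001
finger_force: 0.0
```

Request:
step_arm(increments=[0.5, -0.05, 0, 0, 0, 0, 0.6, -0.06, 0, 0, 0, 0, 0.6, -0.06, 0, 0, 0, 0, 0.6, -0.06, 0, 0, 0, 0, 0.6, -0.06, 0, 0, 0, 0, 0.6, -0.06, 0, 0, 0, 0, 0.6, -0.06, 0, 0, 0, 0, 0.6, -0.06, 0, 0, 0, 0])

```text
t: 17.18
ee_pos: [0.5295, 0.0416, 0.3159]
ee_rot: [-0.006, 0.806, 0.592, 0.001]
wrist_force: [1.0, 0.1, 0.3]
opening: 0.003
finger_force: 0.0
```

Request:
step_arm(increments=[0.6, -0.06, 0, 0, 0, 0, 0.6, -0.06, 0, 0, 0, 0, 0.6, -0.06, 0, 0, 0, 0, 0.6, -0.06, 0, 0, 0, 0, 0.6, -0.06, 0, 0, 0, 0, 0.6, -0.06, 0, 0, 0, 0, 0.6, -0.06, 0, 0, 0, 0, 0, 0, 0, 0, 0, 0])

```text
t: 18.18
ee_pos: [0.5929, 0.3529, 0.3175]
ee_rot: [-0.007, 0.805, 0.593, 0.0]
wrist_force: [-0.3, -0.5, 0.0]
opening: -0.002
finger_force: 0.0
```

```bash
cat >> h.py <<'E'
UT=np.array([.03895,.1239,0]);UT/=np.linalg.norm(UT); H=np.array([.557,.218,.0755])
E
python3 - <<'E'
from h import *
s,p,R=tool(); O=ori(UT,0); print(s["t"],p,s["opening"],s["joint_positions"].round(2),"tubx rel hinge",(p-H)@UT)
print("to behind",inc(H+UT*.11+[0,0,.10],O))
prev=np.array([.017,.10])
for th in np.radians([80,70,60,50,40,30,20,10,0,-2]):
    q=.10*np.array([-np.cos(th),np.sin(th)])+.006*np.array([np.sin(th),np.cos(th)])+[.011,0]
    print(np.degrees(th).round(),((q-prev)/.075*[1,-1]).round(3),q.round(4)); prev=q
E
```

```text
18.175 [0.59294137 0.3528559  0.31750504] -0.0017548441983542603 [0.36 0.42 1.11 0.01 1.61 0.66] tubx rel hinge 0.1394274121470127
to behind (array([-0.409,  0.099,  1.889]), array([-0.01 , -0.008,  0.004]))
80.0 [-0.233  0.006] [-0.0005  0.0995]
70.0 [-0.228  0.047] [-0.0176  0.096 ]
60.0 [-0.217  0.086] [-0.0338  0.0896]
50.0 [-0.198  0.122] [-0.0487  0.0805]
40.0 [-0.174  0.154] [-0.0617  0.0689]
30.0 [-0.145  0.182] [-0.0726  0.0552]
20.0 [-0.111  0.205] [-0.0809  0.0398]
10.0 [-0.074  0.221] [-0.0864  0.0233]
0.0 [-0.034  0.23 ] [-0.089  0.006]
-2.0 [-0.002  0.047] [-0.0891  0.0025]
```

Request:
step_arm(increments=[0, 0, 0.48, 0, 0, 0, 0, 0.05, 0.48, 0, 0, 0, 0, 0.05, 0.48, 0, 0, 0, 0, 0, 0.45, 0, 0, 0, -0.2, 0, 0, 0, 0, 0, -0.21, 0, 0, 0, 0, 0, -0.2, 0, 0, 0, 0, 0, -0.2, 0, 0, 0, 0, 0])

```text
t: 19.18
ee_pos: [0.5814, 0.2904, 0.1761]
ee_rot: [-0.006, 0.806, 0.592, 0.001]
wrist_force: [0.2, -0.5, -0.7]
opening: 0.002
finger_force: 0.0
```

Request:
step_arm(increments=[-0.2, 0, 0, 0, 0, 0, -0.2, 0, 0, 0, 0, 0, -0.2, 0, 0, 0, 0, 0, -0.2, 0, 0, 0, 0, 0, 0, 0, 0, 0, 0, 0])

```text
t: 19.8
ee_pos: [0.5633, 0.2333, 0.175]
ee_rot: [-0.006, 0.806, 0.592, 0.0]
wrist_force: [0.1, 0.9, -0.2]
opening: 0.002
finger_force: 0.0
```

```bash
python3 - <<'E'
from h import *
s,p,R=tool(); print(s["t"],p,s["wrist_force"],"rel hinge",(p-H)@UT,p[2]-H[2],inc(H+UT*.017+[0,0,.10],ori(UT,0)))
E
```

```text
19.8 [0.56330037 0.23332526 0.17495571] [ 0.14384731  0.92053129 -0.23182027] rel hinge 0.016509321610016864 0.09945571246670414 (array([ 0.007, -0.019, -0.007]), array([-0.009, -0.008,  0.   ]))
```

Request:
step_arm(increments=[-0.233, 0, 0.006, 0, 0, 0, -0.228, 0, 0.047, 0, 0, 0, -0.217, 0, 0.086, 0, 0, 0, -0.2, 0, 0.122, 0, 0, 0, -0.174, 0, 0.154, 0, 0, 0, -0.145, 0, 0.182, 0, 0, 0])

```text
t: 20.55
ee_pos: [0.5363, 0.1482, 0.1286]
ee_rot: [-0.006, 0.806, 0.592, 0.001]
wrist_force: [-0.1, 0.5, 1.0]
opening: -0.003
finger_force: 0.6
```

Request:
step_arm(increments=[-0.111, 0, 0.205, 0, 0, 0, -0.074, 0, 0.22, 0, 0, 0, -0.034, 0, 0.23, 0, 0, 0, 0, 0, 0, 0, 0, 0])

```text
t: 21.05
ee_pos: [0.532, 0.1342, 0.0814]
ee_rot: [-0.006, 0.806, 0.592, 0.001]
wrist_force: [-4.2, -0.3, 13.7]
opening: 0.001
finger_force: 6.9
```

```bash
python3 - <<'E'
from h import *
s,p,R=tool(); print(s["t"],p,s["wrist_force"],"rel hinge",(p-H)@UT,p[2]-H[2])
E
```

```text
21.05 [0.53202684 0.13416932 0.08137406] [-4.16581029 -0.30775461 13.73705994] rel hinge -0.08746146649746747 0.005874058428838341
```

The tip reads 13.7 N at the shut height. I press a touch more, then lift off and verify.

Request:
step_arm(increments=[0, 0, 0.025, 0, 0, 0, 0, 0, 0, 0, 0, 0])

```text
t: 21.3
ee_pos: [0.5321, 0.1342, 0.0812]
ee_rot: [-0.006, 0.805, 0.593, 0.001]
wrist_force: [-9.3, -1.2, 24.5]
opening: -0.001
finger_force: 12.3
```

Request:
step_arm(increments=[0, 0, -0.3, 0, 0, 0, 0, 0, -0.6, 0, 0, 0, 0, 0, -0.6, 0, 0, 0, -0.7, 0, -0.3, 0, 0, 0, -0.7, 0, 0, 0, 0, 0, -0.7, 0, 0, 0, 0, 0, -0.7, 0, 0, 0, 0, 0, 0, 0, 0, 0, 0, 0])

```text
t: 22.3
ee_pos: [0.4685, -0.0702, 0.2105]
ee_rot: [-0.007, 0.807, 0.59, 0.0]
wrist_force: [-0.6, 0.0, -1.2]
opening: -0.0
finger_force: 0.0
```

```bash
python3 - <<'E'
from h import *
im=manip.camera("side"); c=manip.calibration("side"); s,p,R=tool(); print(s["t"],p,s["wrist_force"],s["finger_force"])
hsv=cv2.cvtColor(im,cv2.COLOR_BGR2HSV)
yv=np.cross(Z,UT)
# expected shut lid: tab end edge & top near corners; look for bright-lid/dark-wall step below its -x edge
for lat in(-.06,.06):
    o=H-UT*.136+yv*lat
    print("edge",lat,[int(im[int(v),int(u)].mean()) for u,v in proj(c,[o+Z*dz for dz in(-.03,-.02,-.012,-.006,-.002,.002,.005)])])
    print("top inside",[int(im[int(v),int(u)].mean()) for u,v in proj(c,[H-UT*r+yv*lat+Z*.006 for r in(.02,.06,.1,.13)])])
print("tab",[(u.round(),v.round(),int(im[int(v),int(u)].mean())) for u,v in proj(c,[H-UT*r+Z*.006 for r in(.14,.15,.16,.17)])])
E
```

```text
22.35 [ 0.46896377 -0.06852113  0.21061068] [0.7008106  0.38130796 0.10667609] 0.0
edge -0.06 [147, 147, 148, 149, 147, 142, 138]
top inside [147, 147, 146, 147]
edge 0.06 [134, 112, 100, 65, 99, 88, 94]
top inside [147, 147, 147, 147]
tab [(np.float64(272.0), np.float64(250.0), 78), (np.float64(277.0), np.float64(248.0), 80), (np.float64(282.0), np.float64(246.0), 141), (np.float64(287.0), np.float64(244.0), 139)]
```

The tip stopped dead at 5.7 mm above the hinge plane while the force doubled to 24 N, which fits a shut lid. One numeric check in the top view confirms or refutes it.

Request:
step_arm(increments=[-0.7, 0, -0.2, 0, 0, 0, -0.7, 0, -0.2, 0, 0, 0, -0.7, 0, -0.2, 0, 0, 0, -0.5, 0, 0, 0, 0, 0, 0, 0, 0, 0, 0, 0])

```text
t: 22.98
ee_pos: [0.4116, -0.255, 0.2543]
ee_rot: [-0.007, 0.806, 0.592, 0.001]
wrist_force: [-0.1, -0.1, 0.3]
opening: -0.001
finger_force: 0.0
```

```bash
python3 - <<'E'
from h import *
yv=np.cross(Z,UT)
a=cv2.imread("pics/top0.png"); im=manip.camera("top"); c=manip.calibration("top"); im2=manip.camera("side"); b=cv2.imread("pics/side0.png"); c2=manip.calibration("side")
g=[H-UT*r+yv*l+Z*.006 for r in(-.02,.01,.07,.13,.16) for l in(-.075,0,.075)]
for I,A,cc in((im,a,c),(im2,b,c2)):
    print("now",[int(I[int(v),int(u)].mean()) for u,v in proj(cc,g)]); print("then",[int(A[int(v),int(u)].mean()) for u,v in proj(cc,g)])
# lid outline in top view
d=cv2.absdiff(im,a).max(2); m=(d>20).astype(np.uint8); x0=proj(c,[H-UT*.07+Z*.006])[0].astype(int)
gm=cv2.cvtColor(im,cv2.COLOR_BGR2GRAY); L=int(gm[x0[1],x0[0]]); print("lid grey",L)
hsv=cv2.cvtColor(im,cv2.COLOR_BGR2HSV); print("lid hsv",hsv[x0[1],x0[0]],"table",hsv[x0[1]+70,x0[0]+30])
f=cv2.inRange(im,im[x0[1],x0[0]].astype(int)-8,im[x0[1],x0[0]].astype(int)+8)
n,lab,st,_=cv2.connectedComponentsWithStats(f); k=lab[x0[1],x0[0]]
cs,_=cv2.findContours((lab==k).astype(np.uint8),0,2); r=cv2.boxPoints(cv2.minAreaRect(max(cs,key=cv2.contourArea)))
P=onz(c,r,.0815); rel=[(((q-H)@UT).round(4),((q-H)@yv).round(4)) for q in P]; print("lid rel hinge",rel,st[k])
s=manip.state(); print(s["t"],s["ee_pos"])
E
```

```text
now [126, 127, 130, 138, 140, 138, 139, 140, 139, 140, 140, 140, 129, 129, 128]
then [71, 71, 71, 28, 26, 25, 24, 73, 73, 34, 42, 40, 132, 133, 130]
now [147, 150, 154, 161, 160, 160, 161, 161, 161, 161, 161, 161, 153, 152, 150]
then [85, 84, 78, 35, 87, 86, 33, 87, 87, 37, 57, 72, 146, 146, 143]
lid grey 141
lid hsv [ 30   5 141] table [ 14  39 139]
lid rel hinge [(np.float64(0.001), np.float64(0.0855)), (np.float64(0.0047), np.float64(-0.09)), (np.float64(-0.1506), np.float64(-0.0868)), (np.float64(-0.151), np.float64(0.0868))] [ 195  157   90  100 5877]
23.075 [ 0.41204461 -0.25307693  0.25415829]
```

The lid outline fits the shut pose: 0 to 151 mm from the hinge with the tab, and ±87 mm wide. The arm is clear of everything, so I hand in.

```bash
python3 -c "
from station import manip
print(manip.hand_in())"
```

```text
the job is handed in; nothing more can be done
None
```

The job is handed in, though the hand-in returned no verdict: all four parts are in the grey tub, the empty tray stands flat and released on the mat, the lid is shut, and the arm kept well clear of the bystanders (clock about 23 s of 69 s).

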